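# Find the latched key on the microscope lamp console and release it

## Task

One of the four keys on the microscope's lamp console has been left latched down. Starting at the dial and going along the row in order, tap each of the four keys lightly with the fingertips, neither pushing a raised key down nor letting the latched one go yet; then press the one that was latched, further down, and let go so that it springs up and all four stand level. Only touch the keys: pick nothing up, and leave the bottle, jar and slide box as they are.

Things in the scene. Friction and masses are not known exactly. Their poses are not given: they have to be found in the camera images.
- console: microscope lamp console: white box fixed to the bench, 190 deep (x) x 320 wide (y) x 60 mm high; origin: centre of its underside. On its top, all at x -45 mm, stand a round black dial (38 mm across, 12 high, not to be used) at y +122 and the four keys at y +60, +15, -30, -75. A flat dark display lies behind them. Exactly one key is latched, a different one from run to run.
- key1: first key, next to the dial: square grey key, 26 x 26 mm, pressed straight down; origin: centre of its flat top face, z up. RAISED keys (all four alike): top 14 mm above the console's top, 74 mm above the bench; gives way at about 1.5 N, then 0.6 N per mm, 9.5 mm down to its stop; comes back by itself. Stay well short of 5 mm down, which is too far for a tap.
- key2: second key from the dial: square grey key, 26 x 26 mm, pressed straight down; origin: centre of its flat top face, z up. LATCHED key (any of the four): stands 5 mm lower than the others, 69 mm above the bench; stays put up to about 4.5 N, then gives about 1.2 N per mm. A tap must stay under 2 mm down.
- key3: third key from the dial: square grey key, 26 x 26 mm, pressed straight down; origin: centre of its flat top face, z up. RELEASING the latched key: 2.5 to 3 mm down from where it is latched (7 to 8 N) its catch lets go; press it right down to its stop, 4.5 mm down (10 N), to be sure. When the finger leaves, it springs up level with the others.
- key4: fourth key, farthest from the dial: square grey key, 26 x 26 mm, pressed straight down; origin: centre of its flat top face, z up. Raised or latched as told for key1, key2 and key3.
- oil_bottle_mid (a point): bystander: little amber oil bottle, 28 mm across, 44 mm high, standing on the console behind the keys; the point is its centre, 22 mm up. Leave it alone.
- stain_jar_mid (a point): bystander: lidded glass jar, 56 mm across, 75 mm high, standing on the bench beyond the dial's end; the point is on its axis 37 mm up. Leave it alone.
- slide_box_mid (a point): bystander: closed box for glass slides, 85 x 35 x 35 mm, long side along its x, lying on the bench beyond the other end; the point is its centre. Leave it alone.

How it is judged:
On the way, in this order (a step that is already met when the one before it is completed fails the run):
1. the first key (next to the dial) is tapped with the fingers while the latched key is still latched (contact force between the fingers and key1 above 0.3 N and ((z of key1 in the frame of console below 0.07 m and distance of key1 from where it was at the start of the episode below 0.003 m) or (z of key2 in the frame of console below 0.07 m and distance of key2 from where it was at the start of the episode below 0.003 m) or (z of key3 in the frame of console below 0.07 m and distance of key3 from where it was at the start of the episode below 0.003 m) or (z of key4 in the frame of console below 0.07 m and distance of key4 from where it was at the start of the episode below 0.003 m))), for 0.02 s.
2. the second key is tapped with the fingers while the latched key is still latched (contact force between the fingers and key2 above 0.3 N and ((z of key1 in the frame of console below 0.07 m and distance of key1 from where it was at the start of the episode below 0.003 m) or (z of key2 in the frame of console below 0.07 m and distance of key2 from where it was at the start of the episode below 0.003 m) or (z of key3 in the frame of console below 0.07 m and distance of key3 from where it was at the start of the episode below 0.003 m) or (z of key4 in the frame of console below 0.07 m and distance of key4 from where it was at the start of the episode below 0.003 m))), for 0.02 s.
3. the third key is tapped with the fingers while the latched key is still latched (contact force between the fingers and key3 above 0.3 N and ((z of key1 in the frame of console below 0.07 m and distance of key1 from where it was at the start of the episode below 0.003 m) or (z of key2 in the frame of console below 0.07 m and distance of key2 from where it was at the start of the episode below 0.003 m) or (z of key3 in the frame of console below 0.07 m and distance of key3 from where it was at the start of the episode below 0.003 m) or (z of key4 in the frame of console below 0.07 m and distance of key4 from where it was at the start of the episode below 0.003 m))), for 0.02 s.
4. the fourth key (farthest from the dial) is tapped with the fingers while the latched key is still latched (contact force between the fingers and key4 above 0.3 N and ((z of key1 in the frame of console below 0.07 m and distance of key1 from where it was at the start of the episode below 0.003 m) or (z of key2 in the frame of console below 0.07 m and distance of key2 from where it was at the start of the episode below 0.003 m) or (z of key3 in the frame of console below 0.07 m and distance of key3 from where it was at the start of the episode below 0.003 m) or (z of key4 in the frame of console below 0.07 m and distance of key4 from where it was at the start of the episode below 0.003 m))), for 0.02 s.
5. the latched key is released: all four keys stand up (z of each of key1, key2, key3, key4 in the frame of console above 0.0725 m), for 0.2 s.
At the end, for the whole second after the job is handed in: After the four taps in order from the dial, the latched key has been pressed and released: all four key tops are within 1.5 mm of their raised height and at rest, and the bottle, jar and box stand within 15 mm of where they were (all of step 5 and linear speed of each of key1, key2, key3, key4 below 0.01 m/s and distance of each of oil_bottle_mid, stain_jar_mid, slide_box_mid from where it was at the start of the episode below 0.015 m); the robot touches nothing.
It fails at once if a raised key is pushed down more than 5 mm ((z of key1 in the frame of console below 0.069 m and distance of key1 from where it was at the start of the episode above 0.005 m) or (z of key2 in the frame of console below 0.069 m and distance of key2 from where it was at the start of the episode above 0.005 m) or (z of key3 in the frame of console below 0.069 m and distance of key3 from where it was at the start of the episode above 0.005 m) or (z of key4 in the frame of console below 0.069 m and distance of key4 from where it was at the start of the episode above 0.005 m)).
It fails at once if a bystander (oil bottle, jar or slide box) is shifted more than 15 mm or tipped (distance of any of oil_bottle_mid, stain_jar_mid, slide_box_mid from where it was at the start of the episode above 0.015 m or angle between any of oil_bottle_mid, stain_jar_mid, slide_box_mid's own z axis and vertical above 0.3 rad).
It also fails if it takes over 51 s, if anything falls off the work surface, if the arm or the gripper's body presses on something with over 40 N, if the wrist force passes 120 N, or if a joint passes its speed limit or range.

## Robot

A 7-joint arm with a two-finger parallel gripper is mounted at the origin on the work surface. World frame = base frame: x ahead of the robot, y to its left, z up, the work surface at z = 0. Lengths are in m, angles in rad, forces in N, time in s.
With the tool pointing down it reaches from about 0.4 to 0.925 m from the base axis. Payload 5.6 kg.
Tool frame: the origin (TCP) lies on the centre line of the jaws, within the pads' length; the fingertips stand ahead of it and the grasp point (between the pads) lies 2 mm behind it (tip_reach is the z of the fingertips in the tool frame, in m); z points along the fingers, y is the line along which they close (so a half turn about z gives the same grasp; the last joint's range is limited). The gripper opens to 85 mm and grips with 20 to 120 N. Pads are 22 mm wide; open, the fingers measure 114 mm over their backs; the gripper's body (76 mm by 85 mm) begins 54 mm behind the grasp point. The pads swing forward as they close: fully open they stand 13 mm farther back than shut.
Start: joints at [1.25, 0.468, -0.012, 1.603, 0.006, 1.071, -0.056], TCP at [0.178, -0.625, 0.209] pointing down, gripper open.
Joint ranges: [-2.53, 2.53], [-0.31, 2.02], [-1.57, 1.55], [0.28, 2.44], [-1.29, 4.43], [0.15, 1.84], [-2.92, 2.92]. Speed limits (rad/s): [2.57, 2.57, 3.14, 3.14, 3.14, 3.14, 3.14].

## Interface

Orientations are given as a unit quaternion [w, x, y, z].
In Python, from workcell import * gives the robot as it stands.
- The arm moves only by the shell command python3 -m crank 'ROWS' [OPENING] [FORCE]. ROWS is JSON, a list of rows, each a list of 6 numbers: the shift along the world's x, y, z in units of 0.1 m (1.0 is 0.1 m), then the turn, a rotation vector about the world's x, y, z in units of pi/2 rad (1.0 is pi/2 rad). A call has 1 to 8 rows; each row is the pose to reach, as a shift and turn from the pose commanded when the call began; what a row does not reach only later rows make up. A row lasts 1/8 s, in which the tool goes at most 62.5 mm and 10.7 degrees, less where a joint would pass 70% of its speed; a pose out of reach is approached as far as the arm can. A call with a number of a shift or a turn outside -1 to 1 is refused whole. A call with a gripper value outside its range is refused whole. OPENING is the opening, from 0 (shut) to 1 (fully open), set as the call begins (- or left out, the last holds). The fingers move at their own pace and stop on an object; FORCE is the grip in N (left out, the last holds). Time passes only in rows, so rows that repeat a pose let the fingers close. It gives the time, the measured TCP pose, the force, the opening and the grip force at its end, in the units of the state.
- get_state(): the state, without advancing time (a new reading comes with each control period).
- camera(name): name is "side" or "top" or "wrist"; returns a dict with "color" (384x512x3 uint8, red, green, blue), "intrinsics" (3x3 intrinsics, pixels), "k1" (the pictures are not rectified: a ray, as slopes to the right and down, at radius r is drawn at 1 + k1 r^2 times it, then the intrinsics apply), "world_to_cam" (4x4, takes a point from world to camera coordinates). Camera axes: x right, y up, looking along -z (the intrinsics and any distortion apply to the point x, -y, -z); pixel columns grow to the right and rows downward; lengths in m; the calibration is good to about 2 mm. A picture is of the moment at which its call begins. There is no depth.
- hand_in(): hands the job in; it is judged then, once.
The state is a dict: "time": time; "joints": joint angles; "joint_velocities": joint speeds; "tau": joint torques, N m; "position": TCP position; "tcp_rot": TCP orientation; "wrist_force": force on the tool from outside, world axes, zero at the start; "wrist_torque": the same for the moment, N m; "grip_width": opening from 0.0 (shut) to 1.0 (fully open); "finger_force": force on a finger pad.
Only numpy, scipy, OpenCV 4.12 (cv2) and the standard library are available. Lean on these libraries where they do the work, as an engineer would, in place of code of your own. Each camera call takes 0.05 s, during which the arm holds its last target. There are 200 camera calls.

## Working session

There is one attempt and no reset: what is moved stays moved. The work goes in short steps, Python scripts to look and compute and a shell command to move; the robot and the scene stay as the last step left them, time stands still between calls to the robot, and variables do not carry over. Pictures are saved under pics/ and viewed, at most 10 in all, crops included, and the job is handed in when it is done.

```bash
ls; mkdir -p pics
python3 - <<'E'
from workcell import *
import cv2
s=get_state();print({k:s[k] for k in s})
try: print(tip_reach)
except Exception as e: print(e)
for n in("top","side"):
    c=camera(n);cv2.imwrite(f"pics/{n}0.png",c["color"][:,:,::-1]);print(c["intrinsics"],c["k1"],c["world_to_cam"])
E
```

```text
pics
{'time': 0.0, 'joints': array([ 1.24998565,  0.46837613, -0.011569  ,  1.60358787,  0.00600316,
        1.07142455, -0.05629066]), 'joint_velocities': array([ 2.55468431e-03, -1.14684445e-03, -1.76227902e-03,  1.41545746e-03,
       -7.14616693e-04,  6.42820070e-05, -3.54785111e-05]), 'tau': array([ 2.05701522e-04, -5.32386303e+01,  2.16153008e-02, -2.51309127e+01,
        1.15044485e-02,  7.87617580e-03, -1.19194178e-05]), 'position': array([ 0.17801401, -0.62454245,  0.20855384]), 'tcp_rot': array([-8.59903556e-04,  9.90373550e-01,  1.38417681e-01, -1.91588455e-04]), 'wrist_force': array([0.10351278, 0.43908666, 0.38008557]), 'wrist_torque': array([-0.0845954 , -0.01879585, -0.01321502]), 'finger_force': 0.0, 'grip_width': 0.9994674172504233}
0.017
[[400.09500797   0.         258.33323746]
 [  0.         400.09500797 196.33227961]
 [  0.           0.           1.        ]] -0.11904265782757795 [[ 0.00945691 -0.99993724  0.00600645  0.02991561]
 [ 0.99416235  0.01004758  0.10742562 -0.56651376]
 [-0.10747923  0.00495547  0.99419498 -0.87190498]
 [ 0.          0.          0.          1.        ]]
[[488.82626926   0.         257.65772524]
 [  0.         488.82626926 188.05263431]
 [  0.           0.           1.        ]] -0.053715012258066366 [[-0.74146419 -0.67065875  0.02115874  0.44740881]
 [ 0.42000302 -0.43929153  0.79411612 -0.26646042]
 [-0.52328607  0.5976954   0.60739764 -0.83960153]
 [ 0.          0.          0.          1.        ]]
```

View pics/top0.png

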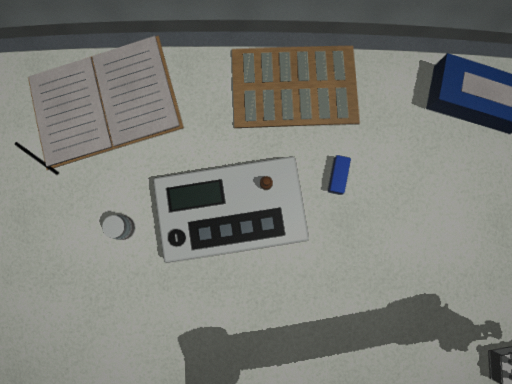

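View pics/side0.png

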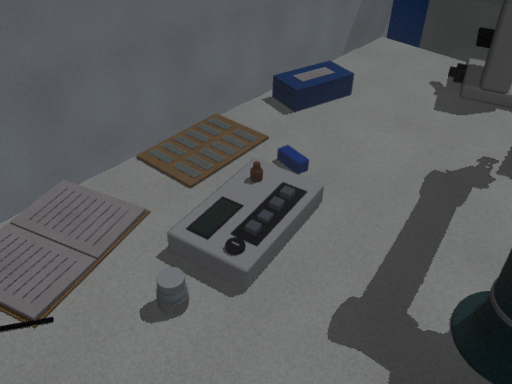

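The top view shows the dial at (177,238) and the keys at about (204,233), (226,230), (247,227) and (267,224). The bottle is behind them at (266,183), the jar at (115,227) and the slide box at (340,174). In the side view the dial is at (235,246) and the keys run from (254,228) to (288,190).

```bash
cat > h.py <<'E'
import numpy as np, cv2
from workcell import *
def ray(c,uv):
    K=c["intrinsics"];k=c["k1"];d=(np.array(uv,float)-K[:2,2])/[K[0,0],K[1,1]]
    s=d.copy()
    for _ in range(30): s=d/(1+k*(s@s))
    T=c["world_to_cam"];R=T[:3,:3]
    return -R.T@T[:3,3], R.T@np.array([s[0],-s[1],-1])
def onz(c,uv,z):
    o,d=ray(c,uv);return o+d*(z-o[2])/d[2]
def proj(c,p):
    T=c["world_to_cam"];q=T[:3,:3]@np.array(p)+T[:3,3];s=np.array([q[0],-q[1]])/-q[2]
    s=s*(1+c["k1"]*(s@s));K=c["intrinsics"];return s*[K[0,0],K[1,1]]+K[:2,2]
E
python3 - <<'E'
from h import *
t=camera("top");s=camera("side")
g=cv2.cvtColor(t["color"],cv2.COLOR_RGB2GRAY)
ks=[]
for u,v in[(204,233),(226,230),(247,227),(267,224)]:
    w=g[v-9:v+10,u-9:u+10];m=(w>55).astype(np.uint8)
    n,l,st,ce=cv2.connectedComponentsWithStats(m);i=l[9,9]
    uv=ce[i]+[u-9,v-9];p=onz(t,uv,.073);ks.append(p);print(uv,st[i],p.round(4),w[9,9])
ks=np.array(ks);print("diffs",np.diff(ks,axis=0).round(4))
d=ks[3]-ks[0];print("yaw of -y axis",np.degrees(np.arctan2(d[0],-d[1])),np.linalg.norm(d))
for k in ks: print([proj(s,[k[0],k[1],z]).round(1) for z in(.074,.069)])
cv2.imwrite("pics/c.png",np.vstack([cv2.resize(s["color"][175:265,215:325,::-1],(660,540),interpolation=cv2.INTER_CUBIC)]))
for n,uv in(("dial",(177,238)),("bottle",(266,183))): print(n,onz(t,uv,.072 if n=="dial" else .104))
E
```

```text
[204.57777778 233.2       ] [  4   3  13  13 135] [0.4814 0.1495 0.073 ] 82
[225.63235294 229.94852941] [  3   3  13  13 136] [0.4888 0.1047 0.073 ] 85
[246.23880597 226.63432836] [  2   3  13  13 134] [0.4964 0.0608 0.073 ] 84
[267.09558824 223.28676471] [  3   2  13  13 136] [0.5039 0.0164 0.073 ] 88
diffs [[ 0.0075 -0.0448  0.    ]
 [ 0.0075 -0.0438  0.    ]
 [ 0.0076 -0.0444  0.    ]]
yaw of -y axis 9.613411126639962 0.13500382153694385
[array([253.5, 224.4]), array([253.4, 226.3])]
[array([265.7, 212. ]), array([265.7, 213.9])]
[array([276.9, 200.5]), array([276.8, 202.4])]
[array([287.6, 189.6]), array([287.5, 191.4])]
dial [0.47036165 0.20866295 0.072     ]
bottle [0.58627161 0.02015107 0.104     ]
```

View pics/c.png

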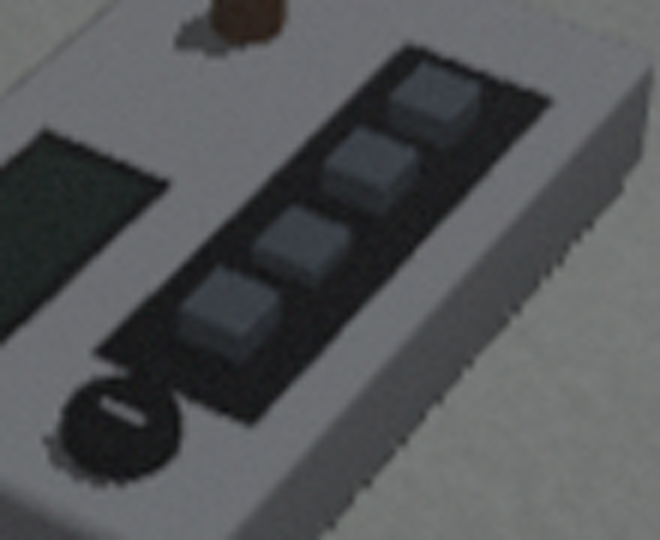

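In the crop, the top-face centres of keys 1, 3 and 4 lie about 0.7 px below their projections at the raised height. Key 2, at crop (302,237), lies 2.5 px below, so key 2 is the latched one. Next I shut the fingers and travel above key 1.

```bash
python3 -m crank '[[0.37,0.48,0],[0.75,0.97,0],[0.75,0.97,0]]' 0 2>&1 | head -3
python3 -m crank '[[0.37,0.48,0,0,0,0],[0.75,0.97,0,0,0,0],[0.75,0.97,0,0,0,0]]' 0 | head -c 400
```

```text
$[0]: bad value
time: 0.57
position: [0.2579, -0.5238, 0.2096]
tcp_rot: [-0.001, 0.99, 0.143, 0.001]
wrist_force: [-0.2, -1.2, 0.4]
grip_width: 0.383
finger_force: 0.0
```

```bash
python3 -m crank '[[0.37,0.48,0,0,0,0],[0.75,0.97,0,0,0,0],[0.75,0.97,0,0,0,0]]' 0 |sed -n 2p
python3 -m crank '[[0.37,0.48,0,0,0,0],[0.75,0.97,0,0,0,0],[0.75,0.97,0,0,0,0]]' |sed -n 2p
python3 -m crank '[[0.37,0.48,0,0,0,0],[0.75,0.97,0,0,0,0],[0.75,0.97,0,0,0,0]]' |sed -n 2p
python3 -m crank '[[0,0.5,0,0,0,0],[0,1,0,0,0,0],[0,1,0,0,0,0]]' |sed -n 2p
python3 -m crank '[[0,0.5,0,0,0,0],[0,1,0,0,0,0],[0,1,0,0,0,0]]' |sed -n 2p
python3 -m crank '[[0,0.5,0,0,0,0],[0,1,0,0,0,0],[0,1,0,0,0,0]]' |sed -n 2p
python3 -m crank '[[0,0.45,0,0,0,0],[0,0.9,0,0,0,0],[0,0.9,0,0,0,0],[0,0.9,0,0,0,0],[0,0.9,0,0,0,0]]'
```

```text
position: [0.3316, -0.4275, 0.2097]
position: [0.4059, -0.3312, 0.2096]
position: [0.4806, -0.2345, 0.2095]
position: [0.4779, -0.1361, 0.2096]
position: [0.4784, -0.0365, 0.2097]
position: [0.4789, 0.0634, 0.2096]
time: 3.45
position: [0.4788, 0.1502, 0.2093]
tcp_rot: [0.001, 0.991, 0.136, -0.0]
wrist_force: [-0.2, 0.1, 0.1]
grip_width: -0.005
finger_force: 0.0
```

```bash
python3 -m crank '[[0.02,0,-0.4,0,0,0],[0.02,0,-0.8,0,0,0],[0.02,0,-0.95,0,0,0],[0.02,0,-1,0,0,0],[0.02,0,-1,0,0,0],[0.02,0,-1,0,0,0]]'
python3 - <<'E'
from h import *
s=camera("side");t=camera("top")
print(get_state()["position"],get_state()["wrist_force"])
a=cv2.resize(s["color"][150:265,205:325,::-1],(540,518),interpolation=cv2.INTER_CUBIC)
cv2.imwrite("pics/d.png",a)
E
```

```text
time: 4.2
position: [0.4811, 0.1531, 0.1107]
tcp_rot: [-0.0, 0.99, 0.138, 0.001]
wrist_force: [-0.2, -0.1, 0.3]
grip_width: -0.0
finger_force: 0.0
[0.48086564 0.15309344 0.11044482] [-0.54618934 -0.69346796  0.1597887 ]
```

View pics/d.png

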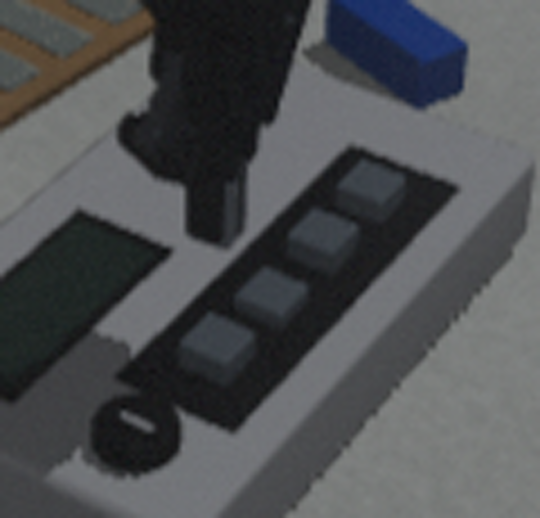

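The side view shows the closed fingertip at crop (215,243), which is image pixel (253,204). That is higher than I expected over key 1 at (253,225), so I check with the top view.

Run:
```python
from h import *
t=camera("top");s=camera("side");w=camera("wrist")
p=get_state()["position"]
for c in(t,s): print(proj(c,p),proj(c,p-[0,0,.017]),proj(c,[.4814,.1495,.074]))
a=cv2.resize(t["color"][150:270,140:320,::-1],(600,400),interpolation=cv2.INTER_CUBIC)
cv2.imwrite("pics/e.png",a);cv2.imwrite("pics/w.png",w["color"][:,:,::-1])
for y in(.1495,.1047,.0608,.0164):pass
for k in([.4814,.1495,.074],[.4888,.1047,.069],[.4964,.0608,.074]): print("w",proj(w,k))
print("tip w",proj(w,p-[0,0,.017]))
```

```text
[200.56060054 233.32953828] [201.68239559 233.45666966] [204.53088509 233.1805422 ]
[252.86955649 211.39167317] [252.73596754 218.13002762] [253.45620924 224.39205596]
w [261.54117968 209.32684502]
w [319.08329319 213.04536243]
w [376.42055304 220.89104686]
tip w [256.67313875 219.21887158]
```

View pics/e.png

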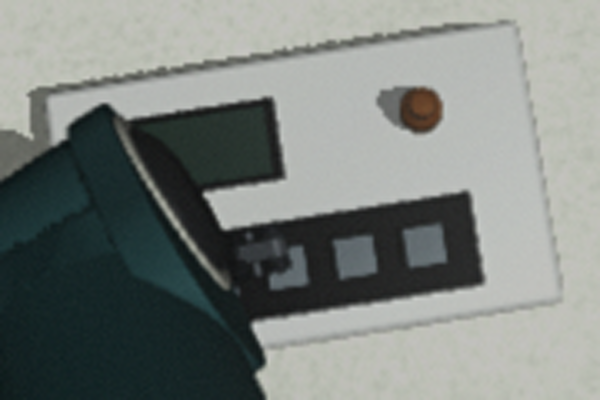

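View pics/w.png

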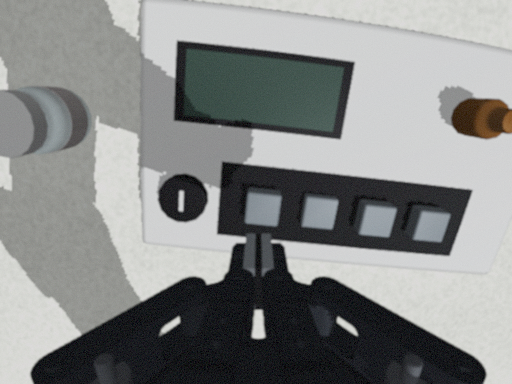

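In the wrist view the keys sit at (262,208), (320,211), (377,218) and (431,223), matching my predicted positions. The fingertip shows at about (257,235), where I predicted 219. I triangulate the tip from the side and wrist views.

Run:
```python
from h import *
s=camera("side");w=camera("wrist");p=get_state()["position"];print(p)
for a,b in(((252.8,204),(257,235)),((250,203.5),(250,235)),((254,204),(264,235))):
    o1,d1=ray(s,a);o2,d2=ray(w,b)
    x=np.linalg.lstsq(np.c_[d1,-d2],o2-o1,rcond=None)[0]
    q1=o1+d1*x[0];q2=o2+d2*x[1];print(q1.round(4),q2.round(4),np.linalg.norm(q1-q2).round(4))
o,_=ray(w,(256,192));print("wrist cam",o)
for dx in(-.011,0,.011):
  q=p+[dx,0,-.017];print(proj(s,q),proj(w,q))
# tip pixel edge in both
sc=cv2.cvtColor(s["color"],cv2.COLOR_RGB2GRAY);wc=cv2.cvtColor(w["color"],cv2.COLOR_RGB2GRAY)
print(sc[190:230,253]);print(wc[215:290:2,251])
```

```text
[0.48032974 0.1529229  0.10972551]
[0.4826 0.1512 0.1259] [0.4841 0.1537 0.1249] 0.0031
[0.4845 0.1571 0.1296] [0.4851 0.1581 0.1291] 0.0013
[0.483  0.1474 0.1235] [0.4842 0.1494 0.1226] 0.0025
wrist cam [0.5564943  0.17386529 0.27504276]
[257.04284259 220.83400609] [252.4886506  232.95977263]
[252.82058014 218.24116419] [256.73007877 219.17118004]
[248.64937465 215.67931606] [261.11975123 204.89261102]
[ 23  26  29  26  27  21  23  25  27  27  24  27  25  24  39  85 114 117
 117 114 101  60  27  30  25  27  27  24  27  27  51  65  65  68  66  66
  66  66  68  61]
[141 143 144 139 110  44  33  35  41  63  79  81  80  80  84  84  84  84
  84  78  84  86  81  81  79  82  86 110 100  49  35  22  21  18  11  17
  33  31]
```

Both views put the tip at z of about 0.125, higher than tip_reach suggests. I go down slowly, watching the force.

```bash
python3 -m crank '[[0,-0.03,-0.05,0,0,0],[0,-0.03,-0.1,0,0,0],[0,-0.03,-0.13,0,0,0],[0,-0.03,-0.13,0,0,0],[0,-0.03,-0.13,0,0,0]]' | sed -n 1,4p
python3 - <<'E'
from h import *
s=camera("side");p=get_state()["position"];print(p,get_state()["wrist_force"])
sc=cv2.cvtColor(s["color"],cv2.COLOR_RGB2GRAY)
for u in(249,251,253,255): print(u,sc[196:228,u])
for z in (0.017,-.016): print(proj(s,p-[0,0,z]))
E
```

```text
time: 5.18
position: [0.4803, 0.15, 0.0965]
tcp_rot: [-0.0, 0.99, 0.138, 0.0]
wrist_force: [0.8, 0.1, 0.3]
[0.48031047 0.15001274 0.09657513] [ 0.24497881 -0.41968744 -0.06266144]
249 [ 25  25  23  27  25  24  24  20  26  19  25  38  80 107 115 117 114 116
  94  48  26  22  23  26  30  47  66  63  66  63  66  62]
251 [ 23  24  25  26  27  23  25  25  23  25  27  25  53  96 117 114  96  49
  25  24  24  25  22  50  67  65  63  64  63  64  67  62]
253 [27 28 29 22 24 26 22 25 27 26 22 27 28 71 89 58 25 25 24 26 26 27 25 32
 49 65 64 65 66 63 67 67]
255 [22 20 24 25 22 28 25 25 24 27 25 24 36 46 43 26 29 24 29 22 28 24 25 28
 35 54 65 64 63 65 66 67]
[253.73572387 222.63541787]
[254.01662398 209.65429317]
```

The tip at v≈209 moved as expected for a tip about 16 mm above the TCP. I continue down.

```bash
python3 -m crank '[[0,0,-0.03,0,0,0],[0,0,-0.05,0,0,0],[0,0,-0.05,0,0,0]]' | sed -n 2,4p
python3 -m crank '[[0,0,-0.03,0,0,0],[0,0,-0.05,0,0,0],[0,0,-0.05,0,0,0]]' | sed -n 2,4p
python3 -m crank '[[0,0,-0.03,0,0,0],[0,0,-0.05,0,0,0],[0,0,-0.05,0,0,0]]' | sed -n 2,4p
python3 -m crank '[[0,0,-0.03,0,0,0],[0,0,-0.05,0,0,0],[0,0,-0.05,0,0,0],[0,0,-0.05,0,0,0]]' | sed -n 1,4p
python3 - <<'E'
from h import *
s=camera("side");p=get_state()["position"];print(p,get_state()["wrist_force"])
a=cv2.resize(s["color"][170:250,215:315,::-1],(600,480),interpolation=cv2.INTER_CUBIC)
cv2.imwrite("pics/f.png",a)
E
```

```text
position: [0.4801, 0.1498, 0.0913]
tcp_rot: [0.0, 0.99, 0.138, -0.0]
wrist_force: [0.3, -0.4, -0.8]
position: [0.4801, 0.1499, 0.0863]
tcp_rot: [0.0, 0.99, 0.138, -0.0]
wrist_force: [0.5, -0.3, -0.0]
position: [0.4801, 0.1499, 0.0813]
tcp_rot: [0.0, 0.99, 0.138, -0.0]
wrist_force: [0.3, 0.7, -0.5]
time: 6.85
position: [0.4802, 0.1499, 0.0765]
tcp_rot: [0.0, 0.99, 0.138, -0.0]
wrist_force: [-0.4, -0.2, -0.1]
[0.48025023 0.1499198  0.07653978] [ 0.37839855 -1.08950256 -0.481944  ]
```

View pics/f.png

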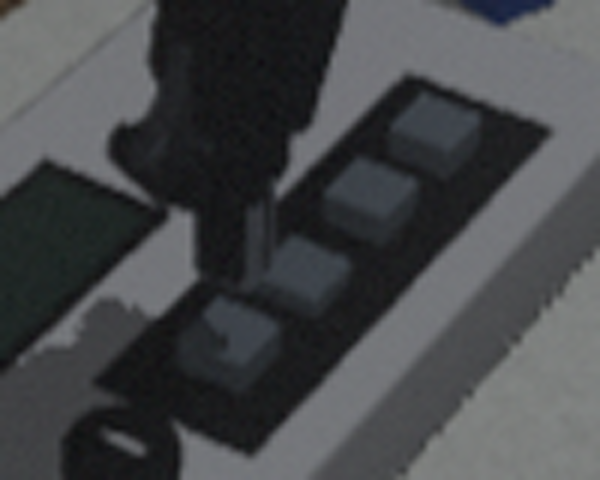

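The tip is at crop (235,290) and the key 1 top centre at (232,332), about 17 mm below it. The tip's shadow falls on the key. I continue down.

```bash
python3 -m crank '[[0,0,-0.03,0,0,0],[0,0,-0.06,0,0,0],[0,0,-0.08,0,0,0],[0,0,-0.1,0,0,0],[0,0,-0.1,0,0,0]]' | sed -n '2p;4p'
python3 -m crank '[[0,0,-0.01,0,0,0],[0,0,-0.02,0,0,0],[0,0,-0.02,0,0,0]]' | sed -n '2p;4p'
python3 -m crank '[[0,0,-0.01,0,0,0],[0,0,-0.02,0,0,0],[0,0,-0.02,0,0,0]]' | sed -n '1,4p'
```

```text
position: [0.4801, 0.1499, 0.0663]
wrist_force: [0.3, 0.6, 0.2]
position: [0.4802, 0.1499, 0.0644]
wrist_force: [0.5, 0.9, 0.3]
time: 8.28
position: [0.4801, 0.1499, 0.0624]
tcp_rot: [0.0, 0.99, 0.138, -0.0]
wrist_force: [-0.5, 0.2, 0.0]
```

```bash
python3 -m crank '[[0,0,-0.01,0,0,0],[0,0,-0.01,0,0,0]]' | sed -n '2p;4p'
python3 -m crank '[[0,0,-0.01,0,0,0],[0,0,-0.01,0,0,0]]' | sed -n '2p;4p'
python3 -m crank '[[0,0,-0.01,0,0,0],[0,0,-0.01,0,0,0]]' | sed -n '2p;4p'
```

```text
position: [0.4802, 0.1499, 0.0614]
wrist_force: [0.2, -0.3, 0.8]
position: [0.4801, 0.1499, 0.0604]
wrist_force: [0.4, 0.0, -0.3]
position: [0.4801, 0.1499, 0.0594]
wrist_force: [-0.2, -0.0, 0.2]
```

```bash
python3 -m crank '[[0,0,-0.01,0,0,0],[0,0,-0.01,0,0,0]]' | sed -n '2p;4p'
python3 -m crank '[[0,0,-0.01,0,0,0],[0,0,-0.01,0,0,0]]' | sed -n '2p;4p'
```

```text
position: [0.4801, 0.1499, 0.0584]
wrist_force: [0.1, -0.2, -0.1]
position: [0.4802, 0.1499, 0.0574]
wrist_force: [-0.6, -0.4, -0.7]
```

```bash
python3 -m crank '[[0,0,-0.01,0,0,0],[0,0,-0.01,0,0,0]]' | sed -n '2p;4p'
python3 - <<'E'
from h import *
s=camera("side");f=[get_state()["wrist_force"][2]]
for _ in range(3): camera("top");f.append(get_state()["wrist_force"][2])
print(np.round(f,2))
a=cv2.resize(s["color"][170:250,215:315,::-1],(600,480),interpolation=cv2.INTER_CUBIC)
cv2.imwrite("pics/g.png",a)
E
```

```text
position: [0.4802, 0.1499, 0.0564]
wrist_force: [-0.2, 0.6, -0.4]
[ 0.48 -0.54 -1.08 -0.85]
```

View pics/g.png

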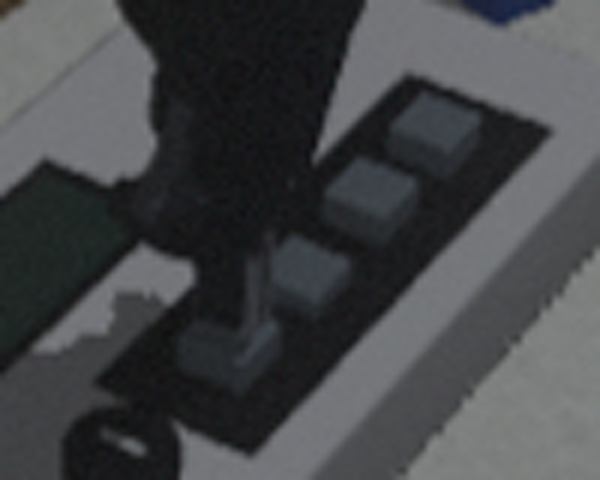

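The finger now covers the key 1 top, its near corner at crop (245,365) close to the key's own near corner. Contact is imminent.

```bash
cat > f.py <<'E'
from h import *
f=[]
for _ in range(4): f.append(get_state()["wrist_force"][2]);camera("top")
print("Fz",np.round(f,1),round(float(np.mean(f)),2),"z",get_state()["position"][2].round(4),"t",round(get_state()["time"],2))
E
python3 -m crank '[[0,0,-0.01,0,0,0],[0,0,-0.01,0,0,0]]' | sed -n '2p;4p'; python3 f.py
```

```text
position: [0.4801, 0.1499, 0.0554]
wrist_force: [-0.7, 0.8, 0.7]
Fz [0.7 0.5 1.2 0.3] 0.66 z 0.0555 t 10.43
```

```bash
python3 -m crank '[[0,0,-0.01,0,0,0],[0,0,-0.01,0,0,0]]' | sed -n '2p;4p'; python3 f.py
```

```text
position: [0.4802, 0.1499, 0.0544]
wrist_force: [0.3, -0.5, 0.2]
Fz [ 0.2  0.8 -0.3  1.1] 0.43 z 0.0545 t 10.88
```

```bash
python3 -m crank '[[0,0,-0.01,0,0,0],[0,0,-0.01,0,0,0]]' | sed -n '2p;4p'; python3 f.py
```

```text
position: [0.4801, 0.1499, 0.0534]
wrist_force: [0.7, -0.1, -0.0]
Fz [-0.  -0.4 -0.3 -0.4] -0.28 z 0.0535 t 11.32
```

```bash
python3 -m crank '[[0,0,-0.01,0,0,0],[0,0,-0.01,0,0,0]]' | sed -n '2p;4p'; python3 f.py
```

```text
position: [0.4801, 0.1499, 0.0524]
wrist_force: [0.7, 0.2, -0.6]
Fz [-0.6 -0.5 -0.5 -0.1] -0.39 z 0.0525 t 11.78
```

Run:
```python
from h import *
s=camera("side");w=camera("wrist");p=get_state()["position"]
a=cv2.resize(s["color"][200:245,235:275,::-1],(400,450),interpolation=cv2.INTER_CUBIC)
b=cv2.resize(cv2.imread("pics/side0.png")[200:245,235:275],(400,450),interpolation=cv2.INTER_CUBIC)
cv2.imwrite("pics/i.png",cv2.convertScaleAbs(np.hstack([b,a]),alpha=1.7))
```

```text
(no output)
```

View pics/i.png

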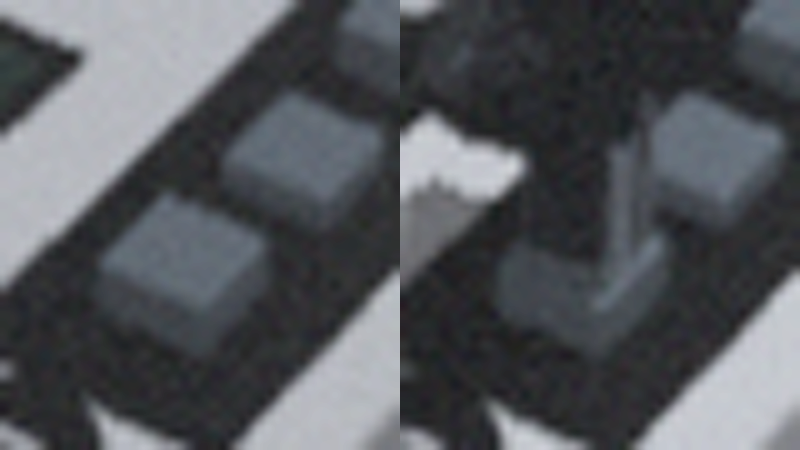

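Key 1 has not moved: its near corner is at (600,355), the same as at the start. The finger bottom reaches its top surface at about (600,300). I continue in 1 mm steps.

```bash
python3 -m crank '[[0,0,-0.01,0,0,0],[0,0,-0.01,0,0,0]]' | sed -n '2p;4p'; python3 f.py
```

```text
position: [0.4803, 0.1499, 0.0516]
wrist_force: [-0.2, -1.0, 1.5]
Fz [1.5 1.2 1.  2.3] 1.5 z 0.0516 t 12.32
```

```bash
python3 -m crank '[[0,0,-0.01,0,0,0],[0,0,-0.01,0,0,0]]' | sed -n '2p;4p'; python3 f.py
```

```text
position: [0.4803, 0.1499, 0.0505]
wrist_force: [-1.4, -0.1, 2.8]
Fz [2.8 2.2 2.6 1.4] 2.27 z 0.0505 t 12.78
```

Raised contact is at TCP z≈0.052, so the latched key should be met at about 0.047. Next is key 2.

```bash
python3 -m crank '[[0,0,0.1,0,0,0],[0,0,0.2,0,0,0],[0.04,-0.25,0.2,0,0,0],[0.08,-0.45,0.2,0,0,0],[0.08,-0.45,0.2,0,0,0],[0.08,-0.45,0.1,0,0,0],[0.08,-0.45,0.02,0,0,0],[0.08,-0.45,0.02,0,0,0]]' | sed -n '2p;4p'
python3 -m crank '[[0,0,-0.01,0,0,0],[0,0,-0.02,0,0,0],[0,0,-0.02,0,0,0]]' | sed -n '2p;4p'; python3 f.py
```

```text
position: [0.4872, 0.1055, 0.0515]
wrist_force: [-0.3, 0.2, 0.2]
position: [0.4883, 0.105, 0.0506]
wrist_force: [-0.3, 0.3, -0.8]
Fz [-0.8  0.4 -0.4  0. ] -0.21 z 0.0506 t 14.35
```

At the height where key 1 gave 2.3 N, key 2 gives none, so key 2 is confirmed as the latched one.

```bash
python3 -m crank '[[0,0,-0.01,0,0,0],[0,0,-0.02,0,0,0],[0,0,-0.025,0,0,0],[0,0,-0.025,0,0,0]]' | sed -n '2p;4p'; python3 f.py
python3 -m crank '[[0,0,-0.005,0,0,0],[0,0,-0.01,0,0,0],[0,0,-0.01,0,0,0]]' | sed -n '2p;4p'; python3 f.py
```

```text
position: [0.4882, 0.1049, 0.0479]
wrist_force: [-0.4, 0.0, -1.1]
Fz [-1.1 -0.2 -0.3  0.2] -0.35 z 0.048 t 15.05
position: [0.4883, 0.1049, 0.0472]
wrist_force: [-1.3, -0.2, 4.2]
Fz [4.2 4.  3.7 4.9] 4.21 z 0.0471 t 15.62
```

Tap on key 2 is done, at about 4.2 N and without it giving way. Next is key 3.

```bash
python3 -m crank '[[0,0,0.1,0,0,0],[0,0,0.25,0,0,0],[0.04,-0.25,0.25,0,0,0],[0.08,-0.445,0.25,0,0,0],[0.08,-0.445,0.25,0,0,0],[0.08,-0.445,0.15,0,0,0],[0.08,-0.445,0.07,0,0,0],[0.08,-0.445,0.07,0,0,0]]' | sed -n '2p;4p'
python3 -m crank '[[0,0,-0.01,0,0,0],[0,0,-0.02,0,0,0],[0,0,-0.03,0,0,0],[0,0,-0.03,0,0,0]]' | sed -n '2p;4p'; python3 f.py
```

```text
position: [0.4953, 0.0612, 0.053]
wrist_force: [0.7, -0.1, 0.1]
position: [0.4963, 0.0607, 0.0511]
wrist_force: [-0.7, 1.9, 2.4]
Fz [2.4 2.2 1.2 1.6] 1.87 z 0.0511 t 17.32
```

Key 3 is tapped, at about 2 N. Next is key 4.

```bash
python3 -m crank '[[0,0,0.1,0,0,0],[0,0,0.2,0,0,0],[0.04,-0.25,0.2,0,0,0],[0.07,-0.44,0.2,0,0,0],[0.07,-0.44,0.2,0,0,0],[0.07,-0.44,0.1,0,0,0],[0.07,-0.44,0.03,0,0,0],[0.07,-0.44,0.03,0,0,0]]' | sed -n '2p;4p'
python3 -m crank '[[0,0,-0.01,0,0,0],[0,0,-0.02,0,0,0],[0,0,-0.03,0,0,0],[0,0,-0.03,0,0,0]]' | sed -n '2p;4p'; python3 f.py
```

```text
position: [0.5024, 0.0172, 0.0531]
wrist_force: [0.0, -0.0, 0.2]
position: [0.5033, 0.0166, 0.0512]
wrist_force: [-1.0, 1.1, 1.3]
Fz [1.3 2.4 2.3 1.8] 1.95 z 0.0511 t 19.02
```

Key 4 is tapped. Next I go back to key 2 to press it down.

```bash
python3 -m crank '[[0,0,0.1,0,0,0],[0,0,0.2,0,0,0],[-0.05,0.3,0.2,0,0,0],[-0.1,0.6,0.2,0,0,0],[-0.15,0.88,0.2,0,0,0],[-0.15,0.88,0.2,0,0,0],[-0.15,0.88,0.1,0,0,0],[-0.15,0.88,0,0,0,0]]' | sed -n '2p;4p'
python3 -m crank '[[0,0,-0.02,0,0,0],[0,0,-0.035,0,0,0],[0,0,-0.055,0,0,0],[0,0,-0.075,0,0,0],[0,0,-0.085,0,0,0],[0,0,-0.085,0,0,0],[0,0,-0.085,0,0,0]]' | sed -n '2p;4p'; python3 f.py
```

```text
position: [0.4884, 0.1029, 0.0503]
wrist_force: [-0.4, 0.1, -0.4]
position: [0.4879, 0.1036, 0.0429]
wrist_force: [-2.5, -2.5, 6.6]
Fz [6.6 6.6 6.9 7.2] 6.79 z 0.043 t 21.1
```

```bash
python3 -m crank '[[0,0,-0.005,0,0,0],[0,0,-0.01,0,0,0],[0,0,-0.01,0,0,0]]' | sed -n '2p;4p'
python3 -m crank '[[0,0,0.05,0,0,0],[0,0,0.1,0,0,0],[0,0,0.2,0,0,0],[0,0,0.5,0,0,0],[0,0,1,0,0,0],[0,0,1,0,0,0]]' | sed -n '2p;4p'
python3 -m crank '[[0,-0.5,0,0,0,0],[0,-1,0,0,0,0],[0,-1,0,0,0,0]]' | sed -n '2p'
python3 -m crank '[[0,-0.5,0,0,0,0],[0,-1,0,0,0,0],[0,-1,0,0,0,0],[0,-1,0,0,0,0]]' | sed -n '1,4p'
python3 - <<'E'
from h import *
s=camera("side")
a=cv2.resize(s["color"][175:265,215:325,::-1],(660,540),interpolation=cv2.INTER_CUBIC)
b=cv2.imread("pics/c.png")
cv2.imwrite("pics/j.png",cv2.resize(np.hstack([b,a])[:,:],(800,327)))
E
```

```text
position: [0.4879, 0.1036, 0.0427]
wrist_force: [-5.8, -2.8, 14.7]
position: [0.4912, 0.1056, 0.1453]
wrist_force: [0.3, 0.5, -0.3]
position: [0.4877, 0.0001, 0.1407]
time: 23.1
position: [0.4881, -0.0942, 0.1411]
tcp_rot: [-0.001, 0.99, 0.139, -0.0]
wrist_force: [-0.5, 0.3, -0.1]
```

View pics/j.png

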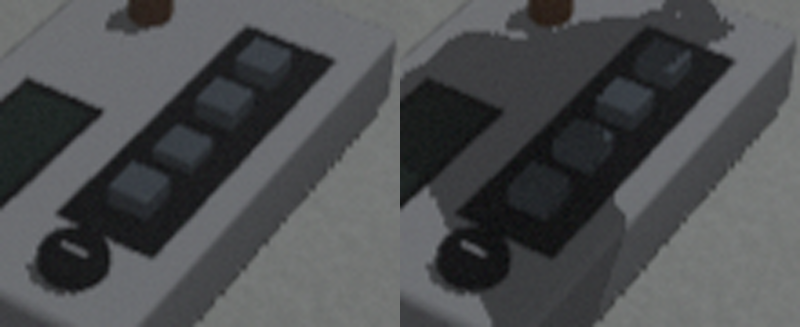

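Key 2's top has risen from about row 125 to about 118 in the crop and looks level with the others. The press reached its stop at about 14 N, and nothing else has moved.

```bash
python3 -c "
from workcell import *
print(hand_in())"
```

```text
the job is handed in; nothing more can be done
None
```

I tapped the four keys lightly in order from the dial, then pressed key 2 (the latched one) to its stop and let it spring up; the last picture shows it level with the others, and the job is handed in (no verdict was returned).

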